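# Index the sample bottle under the blue outlet

## Robot

A 7-joint arm with a two-finger parallel gripper is mounted at the origin on the work surface. World frame = base frame: x ahead of the robot, y to its left, z up, the work surface at z = 0. Lengths are in m, angles in rad, forces in N, time in s.
With the tool pointing down it reaches from about 0.425 to 0.925 m from the base axis. Payload 6.8 kg.
Tool frame: the origin (TCP) lies midway between the tips of the shut fingers; the grasp point (between the pads) lies 19 mm behind it; z points along the fingers, y is the direction in which the jaws open and shut (so a half turn about z gives the same grasp; the last joint's range is limited). The gripper opens to 85 mm and grips with 20 to 120 N. Pads are 22 mm wide; open, the fingers measure 114 mm over their backs; the gripper's body (76 mm by 85 mm) begins 54 mm behind the grasp point. The pads swing forward as they close: fully open they stand 13 mm farther back than shut.
Start: joints at [1.028, 0.477, 0.022, 1.555, -0.011, 1.109, -0.083], TCP at [0.284, -0.612, 0.231] pointing down, gripper open.
Joint ranges: [-2.96, 2.96], [-0.34, 2.1], [-1.41, 1.46], [0.24, 2.44], [-1.37, 4.51], [0.17, 1.92], [-2.96, 2.96]. Speed limits (rad/s): [2.39, 2.39, 3.14, 3.14, 3.14, 3.14, 3.14].

## Interface

Orientations are given as a 3x3 rotation matrix whose columns are the frame's x, y, z axes.
In Python, from station import robot, eyes, order gives the robot as it stands.
- The arm moves only by the tool drive_tool, never from a script. Its argument "plan" is a list of rows, each an object with "claw": the finger opening in mm, from 0 to 85.4; "travel": the shift along the tool's x, y, z in mm, a list of three; "rotation": the turn, a rotation vector about the tool's x, y, z in rad, a list of three. A call has 1 to 20 rows; each row shifts and turns the commanded pose from where the row before left it, along the tool's axes as they then stand; what a row does not reach is not made up. A row lasts 1/12 s, in which the tool goes at most 41.7 mm and 7.16 degrees, less where a joint would pass 70% of its speed; a pose out of reach is approached as far as the arm can. A call is refused whole if a number of a shift passes 41.7 or a number of a turn 0.125, either way. A call with a gripper value outside its range is refused whole. The fingers move at their own pace and stop on an object; "force" is the grip in N (left out, the last holds). Time passes only in rows, so rows that do not move let the fingers close. It gives the time, the measured TCP pose, the force and the opening at its end, in the units of the state.
- robot.sense(): the state, without advancing time (a new reading comes with each control period).
- eyes.get_image(name): name is "scene" or "top" or "wrist"; returns a dict with "img" (384x512x3 uint8, red, green, blue), "mtx" (3x3 intrinsics, pixels), "R" (3x3) and "t" (3): a world point X has camera coordinates R X + t; the wrist camera has in their place "tool_from_camera" (4x4, takes a point from camera to tool coordinates, whose origin is the TCP and whose axes are the flange's). Camera axes: x right, y down, z forward; pixel columns grow to the right and rows downward; lengths in m; the calibration is good to about 2 mm. A picture is of the moment at which its call begins: read the wrist's pose just before it. There is no depth.
- order.finish_job(): hands the job in, once; it reports no verdict.
The state is a dict: "time": time; "qpos": joint angles; "qvel": joint speeds; "effort": joint torques, N m; "ee_pos": TCP position; "tool_rot": TCP orientation; "ft_force": force on the tool from outside, world axes, zero at the start; "torque": the same for the moment, N m; "width": finger opening in m.
Only numpy, scipy, OpenCV 4.12 (cv2) and the standard library are available. Lean on these libraries where they do the work, as an engineer would, in place of code of your own. Each camera call takes 0.05 s, during which the arm holds its last target. There are 200 camera calls.

## Task

The sample bottle's carriage is locked in the middle hole of its rail. Pull up the yellow lock plunger, slide the carriage one hole towards the blue outlet so that the bottle stands straight under the blue spout, and let the pin go fully home in that hole, keeping the bottle upright in its cup and leaving the other things where they are. Finish while still holding the yellow knob with the pin home: do not let go.

Things in the scene. Friction and masses are not known exactly. Their poses are not given: they have to be found in the camera images.
- rail (a point): steel base plate 275 x 340 x 12 mm fixed to the bench, with an aluminium index rail. The point lies on the plate's top, midway along y, 115 mm from its robot-side edge; y = sliding direction, z up. The hole strip runs along y at x = -75 mm (robot side), holes at y = -100, -50, 0, 50, 100 mm; strip top 24 mm above this point. Position and yaw vary
- knob: yellow knob of the lock plunger on the white carriage: a grip 28 mm wide, 24 mm high, with a 34 mm flange 7 mm thick on top. Origin on its axis, 15 mm above its underside, 16 mm below its top, 101 mm above the bench with pin home. Under it a 22 mm round barrel, then the carriage plate (top 48 mm above the bench). Grip from above, any yaw; it cannot turn. Moving it along the rail moves the carriage
- plunger (a joint): lift of the lock plunger (knob and pin) in m: 0 = pin fully home in a hole, 0.020 = top stop. An 8 mm round-nosed pin enters an 11 mm hole; it is clear of the strip above 0.014. A spring presses it down with 7 N at 0 rising to 12 N at the top stop; it does not stay up by itself. Over a solid part of the strip the pin rests at 0.014
- carriage (a joint): position of the carriage along the rail's +y axis in m; 0 at the start (middle hole), +0.05 or -0.05 in the neighbouring holes; end stops at +-0.104. Sliding friction about 2 N plus some damping. With the pin home it is locked but for about 1.5 mm of play each way
- bottle_mid (a point): the loose sample bottle, 45 mm in diameter and 76 mm high with a white cap, 0.14 kg nominal, standing in the carriage's cup (18 mm high), 125 mm from the knob on the carriage's far side. The point is its centre, half-way up; its z axis is its own axis
- blue_outlet_tip (a point): lower end of the steel spout under the blue outlet head, which hangs over the bottle's path from a stand fixed behind the rail; 158 mm above the bench, 31 mm above the bottle's top. It stands over a neighbouring bottle position, 50 mm to +y or -y of the bottle's start along the rail: the side varies
- red_outlet_tip (a point): the same on the closed outlet with the red head, on the other side; not to be used
- media_bottle_mid (a point): bystander: brown bottle with a blue cap, 66 mm in diameter, 140 mm high; the point is half-way up
- beaker_mid (a point): bystander: open glass beaker 64 mm wide, 70 mm high; the point is half-way up
- tub_mid (a point): bystander: white tub with a red lid, 52 mm in diameter, 50 mm high; the point is half-way up
- tip_box_mid (a point): bystander: green box of pipette tips with a clear lid, 85 x 120 x 60 mm; the point is its centre
- wrench_mid (a point): bystander: a steel wrench 180 mm long lying on the bench; the point is its middle

How it is judged:
On the way, in this order (a step that is already met when the one before it is completed fails the run):
1. the pin is pulled clear of the middle hole (value of joint plunger above 0.01 m), for 0.1 s.
2. the carriage stands in the next hole with the pin home and the bottle upright under the blue spout (horizontal distance between bottle_mid and blue_outlet_tip below 0.01 m and value of joint plunger below 0.003 m and angle between bottle_mid's own z axis and vertical below 0.2 rad), for 0.2 s.
At the end, for the whole second after the job is handed in: the bottle's axis is within 10 mm of the blue spout's, the bottle upright within 0.2 rad, the pin home within 3 mm, the carriage at rest, and the fingers still hold the knob with more than 2 N (all of step 2 and contact force between the fingers and knob above 2 N and velocity of joint carriage between -0.01 and 0.01 m/s); the arm keeps its last pose, push and grip.
It fails at once if the sample bottle tips over or leaves its cup (angle between bottle_mid's own z axis and vertical above 0.4 rad or z of bottle_mid in the frame of rail above 0.1 m).
It fails at once if a bystander is moved more than 20 mm (distance of any of media_bottle_mid, beaker_mid, tub_mid, tip_box_mid, wrench_mid from where it was at the start of the episode above 0.02 m).
It also fails if it takes over 32 s, if anything falls off the work surface, if the arm or the gripper's body presses on something with over 40 N, if the wrist force passes 120 N, or if a joint passes its speed limit or range.

## Working session

There is one attempt and no reset: what is moved stays moved. The work goes in short steps, Python scripts to look and compute and a tool call to move; the robot and the scene stay as the last step left them, time stands still between calls to the robot, and variables do not carry over. Pictures are saved under pics/ and viewed, about 8 in all and at most 12, crops included, and the job is handed in when it is done.

Besides the shell and the picture viewer there is one more tool, called after "Emit:" by a JSON object that holds its "op" and its "data". drive_tool: Moves the arm, as the interface text tells. Its arguments: {"type":"object","properties":{"plan":{"type":"array"},"force":{"type":"number"}},"required":["plan"]}

```bash
ls; mkdir -p pics
python3 - <<'E'
from station import robot, eyes, order
import cv2,numpy as np,pickle
s=robot.sense(); print(s)
d={}
for n in("scene","top"):
    r=eyes.get_image(n); d[n]=r; cv2.imwrite(f"pics/{n}0.png",cv2.resize(r["img"][:,:,::-1],None,fx=1.5,fy=1.5,interpolation=cv2.INTER_CUBIC))
pickle.dump(d,open("d.pkl","wb"))
for n in d: print(n,d[n]["mtx"],-d[n]["R"].T@d[n]["t"])
E
```

```text
pics
{'time': 0.0, 'qpos': array([ 1.02790979,  0.47779282,  0.02232006,  1.55644526, -0.01155743,
        1.109283  , -0.08307428]), 'qvel': array([-8.01175956e-04, -2.23969514e-03, -1.31429159e-03,  1.40896614e-05,
       -1.07818736e-03, -2.04538145e-03,  5.32203824e-04]), 'effort': array([-8.55573107e-04, -5.96455944e+01,  1.60685074e+00, -2.81194961e+01,
        1.22911582e-02,  9.39493912e-03,  2.51061572e-06]), 'ee_pos': array([ 0.28408808, -0.61166057,  0.2303328 ]), 'tool_rot': array([[ 9.06943416e-01,  4.21251659e-01, -8.24910353e-04],
       [ 4.21252460e-01, -9.06942004e-01,  1.60213466e-03],
       [-7.32439651e-05, -1.80054100e-03, -9.99998376e-01]]), 'ft_force': array([-1.03005613, -0.76144164, -0.76472234]), 'torque': array([0.00149868, 0.00649418, 0.04308014]), 'width': 0.08549095871268972}
scene [[381.74559565   0.         261.31317558]
 [  0.         381.74559565 196.51943287]
 [  0.           0.           1.        ]] [1.2677061  0.3163913  0.78880491]
top [[460.38248461   0.         248.2449086 ]
 [  0.         460.38248461 195.1672277 ]
 [  0.           0.           1.        ]] [ 0.23712615 -0.01623454  1.64030749]
```

View pics/scene0.png

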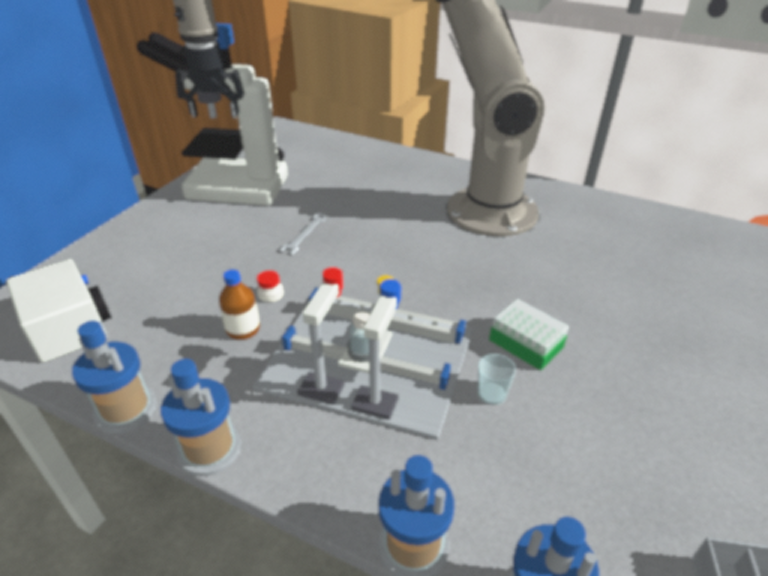

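View pics/top0.png

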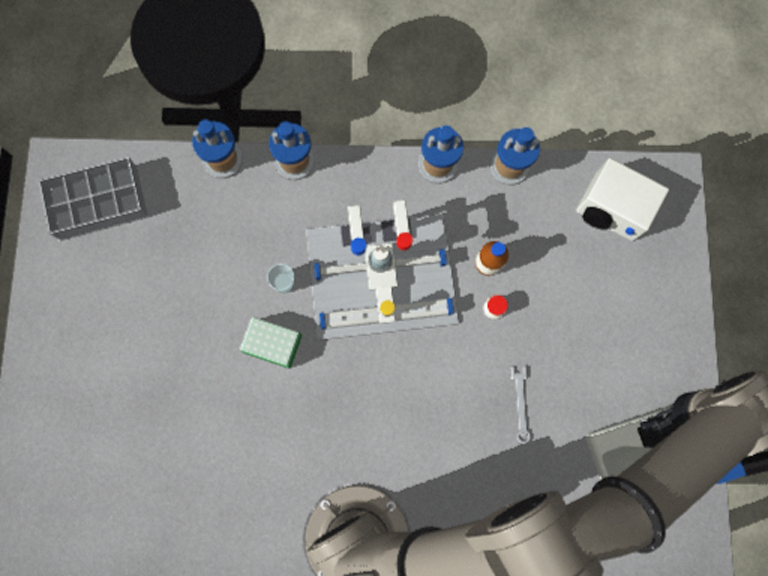

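The top view shows the yellow knob at (387,308), the blue head at (358,246) and the red head at (404,241). Image left is +y, so blue lies on the +y side. Next I'll enlarge the rail.

```bash
cat > h.py <<'E'
import numpy as np,pickle,cv2
d=pickle.load(open("d.pkl","rb"))
def ray(n,u,v,z):
    c=d[n]; C=-c["R"].T@c["t"]; r=c["R"].T@np.linalg.solve(c["mtx"],[u,v,1.]); return C+r*(z-C[2])/r[2]
E
python3 - <<'E'
from h import *
im=d["top"]["img"][125:230,195:315,::-1]; cv2.imwrite("pics/c.png",cv2.resize(im,None,fx=6,fy=5.7,interpolation=cv2.INTER_CUBIC)[:600])
im=d["top"]["img"][:,:,::-1]; h=cv2.cvtColor(im,cv2.COLOR_BGR2HSV)
for nm,n in(("scene","scene"),("top","top")):
    h=cv2.cvtColor(d[n]["img"],cv2.COLOR_RGB2HSV); m=cv2.inRange(h,(18,150,80),(34,255,255)); k,l,s,c=cv2.connectedComponentsWithStats(m)
    for i in range(1,k):
        if s[i,4]>15: print(n,s[i],c[i],ray(n,*c[i],.117))
E
```

```text
top [254 201   9   9  67] [257.91044776 204.91044776] [ 0.5096052  -0.05530342  0.117     ]
```

View pics/c.png

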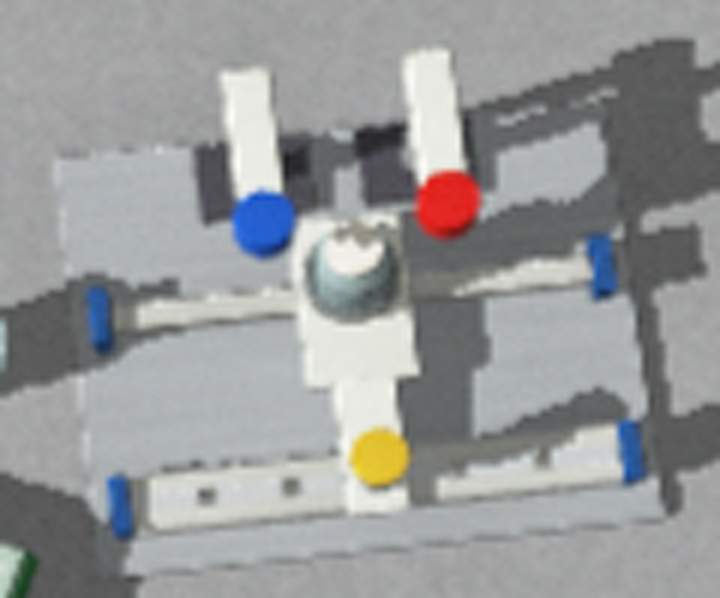

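The crop shows strip holes at (207,494), (291,485) and (543,457), the knob at (380,457), the blue head at (264,224) and the red head at (448,203). The blue ends of the rail and the plate edges are also clear.

Run:
```python
from h import *
from station import robot
f=lambda x,y,z: ray("top",195+x/6-.4,125+y/5.7-.4,z)
H=[f(207,494,.036),f(291,485,.036),f(543,457,.036)]
for h in H: print(h)
e=H[0]-H[2]; print(np.linalg.norm(e),"yaw",np.degrees(np.arctan2(-e[0],e[1])),np.linalg.norm(H[0]-H[1]))
ey=e/np.linalg.norm(e)
mid=(H[0]-.1*ey+H[1]-.05*ey+H[2]+.1*ey*0+ .05*ey*2)/3 if 0 else None
for h,y in zip(H,(.1,.05,-.1)): print("mid",h-y*ey)
k=f(380,457,.117);print("knob",k)
for n,p in(("blue",(264,224)),("red",(448,203))):print(n,f(*p,.21)) 
a=f(126,575,.012);b=f(665,518,.012);print("edge",a,b,np.degrees(np.arctan2(-(a-b)[0],(a-b)[1])),np.linalg.norm(a-b))
for p in ((120,507),(631,451),(99,320),(602,267)): print(f(*p,.04))
s=robot.sense();print(s["time"])
```

```text
[0.49907862 0.04388439 0.036     ]
[ 0.5058088  -0.00536505  0.036     ]
[ 0.52670561 -0.15366082  0.036     ]
0.19946769159738748 yaw 7.961262035328157 0.04970716308810934
mid [ 0.51292898 -0.05515181  0.036     ]
mid [ 0.51273398 -0.05488315  0.036     ]
mid [ 0.51285525 -0.05462463  0.036     ]
knob [ 0.51006767 -0.05537272  0.117     ]
blue [0.6253474  0.01130831 0.21      ]
red [ 0.63985638 -0.08705376  0.21      ]
edge [0.4507543  0.09131798 0.012     ] [ 0.49373945 -0.22871692  0.012     ] 7.649839837766026 0.3229087447003278
[0.48919097 0.0944393  0.04      ]
[ 0.53090895 -0.20517201  0.04      ]
[0.60719146 0.11104696 0.04      ]
[ 0.64814519 -0.18798892  0.04      ]
0.1
```

Emit:
{"op": "drive_tool", "data": {"plan": [{"claw": 85,"travel": [0,0,0],"rotation": [0,0,0.098]},{"claw": 85,"travel": [0,0,0],"rotation": [0,0,0.099]},{"claw": 85,"travel": [0,0,0],"rotation": [0,0,0.099]},{"claw": 85,"travel": [10,-18,0],"rotation": [0,0,0]},{"claw": 85,"travel": [18,-31,0],"rotation": [0,0,0]},{"claw": 85,"travel": [19,-33,0],"rotation": [0,0,0]},{"claw": 85,"travel": [19,-33,0],"rotation": [0,0,0]},{"claw": 85,"travel": [19,-33,0],"rotation": [0,0,0]},{"claw": 85,"travel": [19,-33,0],"rotation": [0,0,0]},{"claw": 85,"travel": [19,-33,0],"rotation": [0,0,0]},{"claw": 85,"travel": [19,-33,0],"rotation": [0,0,0]},{"claw": 85,"travel": [19,-33,0],"rotation": [0,0,0]},{"claw": 85,"travel": [19,-33,0],"rotation": [0,0,0]},{"claw": 85,"travel": [19,-33,0],"rotation": [0,0,0]},{"claw": 85,"travel": [19,-33,0],"rotation": [0,0,0]},{"claw": 85,"travel": [19,-33,0],"rotation": [0,0,0]},{"claw": 85,"travel": [19,-33,0],"rotation": [0,0,0]},{"claw": 85,"travel": [19,-33,5],"rotation": [0,0,0]},{"claw": 85,"travel": [18,-29,10],"rotation": [0,0,0]},{"claw": 85,"travel": [10,-12,10],"rotation": [0,0,0]}]}}

```text
time: 1.77
ee_pos: [0.514, -0.0508, 0.2064]
tool_rot: [[0.99, 0.144, 0.002], [0.144, -0.99, 0.002], [0.002, -0.002, -1.0]]
ft_force: [0.2, 0.9, 0.4]
width: 0.0852
```

```bash
cat > w.py <<'E'
import sys,pickle,cv2,numpy as np
from station import robot,eyes
s=robot.sense(); r=eyes.get_image("wrist"); r["s"]=s; pickle.dump(r,open("w.pkl","wb"))
cv2.imwrite(f"pics/{sys.argv[1]}.png",cv2.resize(r["img"][:,:,::-1],None,fx=1.5,fy=1.5))
print(s["time"],s["ee_pos"],s["tool_rot"],s["ft_force"],s["width"]); print(r["tool_from_camera"],r["mtx"])
E
python3 w.py w1
```

```text
1.7667 [ 0.51397485 -0.05078899  0.20635358] [[ 0.98956342  0.14408848  0.00166025]
 [ 0.14408502 -0.9895632   0.00204463]
 [ 0.00193753 -0.00178407 -0.99999653]] [0.22081453 0.90704081 0.40580283] 0.0852197465873438
[[-4.76515738e-04 -9.64485398e-01 -2.64135743e-01  6.71862895e-02]
 [ 9.99998498e-01 -8.99706659e-04  1.48120398e-03  9.73349428e-04]
 [-1.66624429e-03 -2.64134641e-01  9.64484378e-01 -1.44014631e-01]
 [ 0.00000000e+00  0.00000000e+00  0.00000000e+00  1.00000000e+00]] [[309.16781772   0.         254.43847078]
 [  0.         309.16781772 192.35053547]
 [  0.           0.           1.        ]]
```

View pics/w1.png

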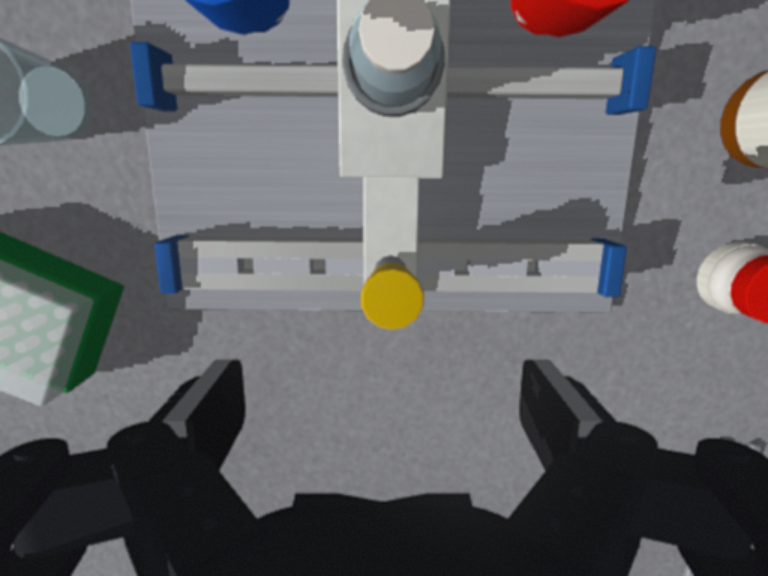

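The knob top is at (392,297), the four holes run from (245,265) to (532,267) and the jaws are aligned with the rail.

Run:
```python
import pickle,numpy as np
r=pickle.load(open("w.pkl","rb"));s=r["s"];T=r["tool_from_camera"]
def f(x,y,z):
    d=s["tool_rot"]@T[:3,:3]@np.linalg.solve(r["mtx"],[x/1.5-.17,y/1.5-.17,1]); C=s["ee_pos"]+s["tool_rot"]@T[:3,3]
    return C+d*(z-C[2])/d[2]
k=f(392,297,.117);print(k, "tool mm",1e3*s["tool_rot"].T@(k-s["ee_pos"]))
a,b=f(245,265,.036),f(532,267,.036);e=a-b;print(a,b,np.linalg.norm(e),np.degrees(np.arctan2(-e[0],e[1])),(a+b)/2)
```

```text
[ 0.51389581 -0.05732739  0.117     ] tool mm [-1.19342369  6.61818333 89.33977149]
[0.4990402  0.04176164 0.036     ] [ 0.52622636 -0.15541643  0.036     ] 0.19904340928993705 7.850230632384672 [ 0.51263328 -0.0568274   0.036     ]
```

Emit:
{"op": "drive_tool", "data": {"plan": [{"claw": 85,"travel": [-1,5.5,10],"rotation": [0,0,0]},{"claw": 85,"travel": [0,0,20],"rotation": [0,0,0]},{"claw": 85,"travel": [0,0,25],"rotation": [0,0,0]},{"claw": 85,"travel": [0,0,25],"rotation": [0,0,0]},{"claw": 85,"travel": [0,0,25],"rotation": [0,0,0]},{"claw": 85,"travel": [0,0,16],"rotation": [0,0,0]},{"claw": 85,"travel": [0,0,10],"rotation": [0,0,0]},{"claw": 85,"travel": [0,0,0],"rotation": [0,0,0]},{"claw": 60,"travel": [0,0,0],"rotation": [0,0,0]},{"claw": 45,"travel": [0,0,0],"rotation": [0,0,0]},{"claw": 36,"travel": [0,0,0],"rotation": [0,0,0]},{"claw": 36,"travel": [0,0,0],"rotation": [0,0,0]}], "force": 60}}

```text
time: 2.82
ee_pos: [0.5132, -0.061, 0.0765]
tool_rot: [[0.99, 0.138, 0.002], [0.138, -0.99, 0.001], [0.002, -0.001, -1.0]]
ft_force: [-6.9, 22.2, 18.0]
width: 0.038
```

```bash
python3 w.py w2
```

```text
2.8167 [ 0.5131659  -0.06098213  0.07653186] [[ 9.90390512e-01  1.38285094e-01  1.96648762e-03]
 [ 1.38283141e-01 -9.90392129e-01  1.09745212e-03]
 [ 2.09935513e-03 -8.14974083e-04 -9.99997464e-01]] [-6.88273221 22.19657558 17.9765625 ] 0.03796437964995407
[[-4.75865978e-04 -9.64487863e-01 -2.64126740e-01  6.71921899e-02]
 [ 9.99998495e-01 -8.99650773e-04  1.48351882e-03  9.71830025e-04]
 [-1.66845772e-03 -2.64125637e-01  9.64486840e-01 -1.44013552e-01]
 [ 0.00000000e+00  0.00000000e+00  0.00000000e+00  1.00000000e+00]] [[309.16781772   0.         254.43847078]
 [  0.         309.16781772 192.35053547]
 [  0.           0.           1.        ]]
```

View pics/w2.png

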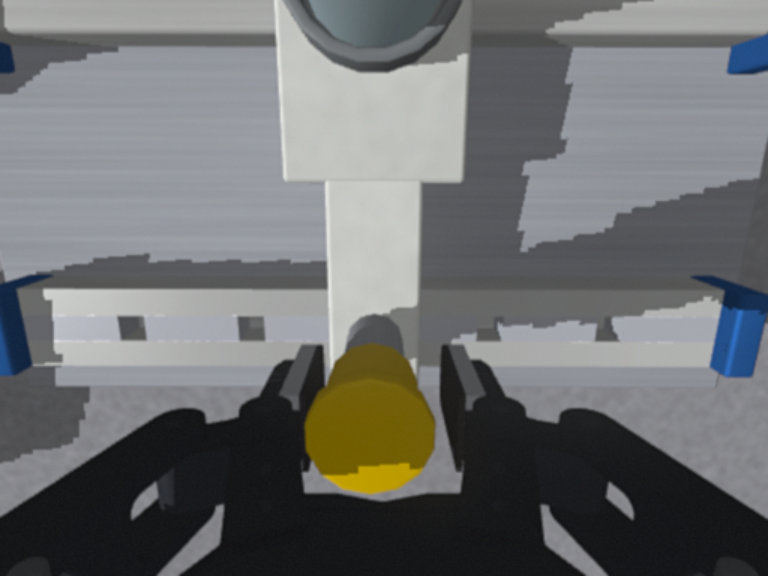

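The left pad touches the flange and the right side has a gap of about 4 mm, so the tool sits about 2–3 mm too far to -y. The pads also reach up to flange level. I'll open, shift, go lower and then close.

Emit:
{"op": "drive_tool", "data": {"plan": [{"claw": 60,"travel": [0,-1,0],"rotation": [0,0,0]},{"claw": 60,"travel": [0,-1,0],"rotation": [0,0,0]},{"claw": 60,"travel": [0,0,5],"rotation": [0,0,0]},{"claw": 60,"travel": [0,0,5],"rotation": [0,0,0]},{"claw": 60,"travel": [0,0,0],"rotation": [0,0,0]},{"claw": 60,"travel": [0,0,0],"rotation": [0,0,0]}]}}

```text
time: 3.37
ee_pos: [0.5117, -0.0602, 0.0647]
tool_rot: [[0.99, 0.138, -0.001], [0.138, -0.99, -0.0], [-0.001, -0.0, -1.0]]
ft_force: [-0.7, 0.2, -0.1]
width: 0.06
```

```bash
python3 w.py w3
```

```text
3.3667 [ 0.51165422 -0.06015523  0.06470221] [[ 9.90425486e-01  1.38042672e-01 -1.25592636e-03]
 [ 1.38042587e-01 -9.90426282e-01 -1.54426916e-04]
 [-1.26521997e-03 -2.04229694e-05 -9.99999199e-01]] [-0.65603765  0.22973199 -0.08016019] 0.05996306217064233
[[-4.81203736e-04 -9.64487870e-01 -2.64126705e-01  6.71876611e-02]
 [ 9.99998495e-01 -9.04396644e-04  1.48064006e-03  9.72809564e-04]
 [-1.66693469e-03 -2.64125595e-01  9.64486854e-01 -1.44014446e-01]
 [ 0.00000000e+00  0.00000000e+00  0.00000000e+00  1.00000000e+00]] [[309.16781772   0.         254.43847078]
 [  0.         309.16781772 192.35053547]
 [  0.           0.           1.        ]]
```

View pics/w3.png

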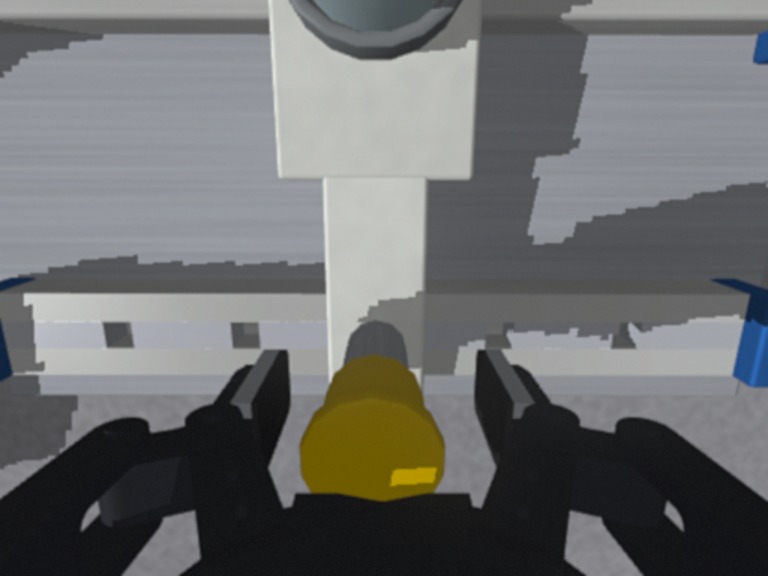

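The knob axis is at column 372 and the jaw centre at 382, so the tool needs about 2.3 mm more. Then I'll close.

Emit:
{"op": "drive_tool", "data": {"plan": [{"claw": 50,"travel": [0,-2.3,0],"rotation": [0,0,0]},{"claw": 40,"travel": [0,0,0],"rotation": [0,0,0]},{"claw": 34,"travel": [0,0,0],"rotation": [0,0,0]},{"claw": 30,"travel": [0,0,0],"rotation": [0,0,0]},{"claw": 20,"travel": [0,0,0],"rotation": [0,0,0]},{"claw": 20,"travel": [0,0,0],"rotation": [0,0,0]},{"claw": 20,"travel": [0,0,0],"rotation": [0,0,0]},{"claw": 20,"travel": [0,0,0],"rotation": [0,0,0]}], "force": 70}}

```text
time: 4.08
ee_pos: [0.5119, -0.0576, 0.0656]
tool_rot: [[0.99, 0.138, 0.0], [0.138, -0.99, -0.0], [0.0, 0.0, -1.0]]
ft_force: [-1.4, 0.7, 5.3]
width: 0.0274
```

The opening of 27.4 mm matches the 28 mm grip under the flange. Now lift.

Emit:
{"op": "drive_tool", "data": {"plan": [{"claw": 20,"travel": [0,0,-4],"rotation": [0,0,0]},{"claw": 20,"travel": [0,0,-5],"rotation": [0,0,0]},{"claw": 20,"travel": [0,0,-5],"rotation": [0,0,0]},{"claw": 20,"travel": [0,0,-3],"rotation": [0,0,0]},{"claw": 20,"travel": [0,0,-1],"rotation": [0,0,0]},{"claw": 20,"travel": [0,0,0],"rotation": [0,0,0]},{"claw": 20,"travel": [0,0,0],"rotation": [0,0,0]}]}}

```text
time: 4.67
ee_pos: [0.5119, -0.0575, 0.0832]
tool_rot: [[0.99, 0.139, 0.0], [0.139, -0.99, 0.0], [0.0, -0.0, -1.0]]
ft_force: [5.9, 0.6, -11.8]
width: 0.0274
```

Up 17.6 mm with 11.8 N on the spring, so the pin is clear. I'll slide gently 50 mm to +y.

Emit:
{"op": "drive_tool", "data": {"plan": [{"claw": 20,"travel": [0,-1,0],"rotation": [0,0,0]},{"claw": 20,"travel": [0,-2,0],"rotation": [0,0,0]},{"claw": 20,"travel": [0,-3,0],"rotation": [0,0,0]},{"claw": 20,"travel": [0,-4,0],"rotation": [0,0,0]},{"claw": 20,"travel": [0,-5,0],"rotation": [0,0,0]},{"claw": 20,"travel": [0,-5,0],"rotation": [0,0,0]},{"claw": 20,"travel": [0,-5,0],"rotation": [0,0,0]},{"claw": 20,"travel": [0,-5,0],"rotation": [0,0,0]},{"claw": 20,"travel": [0,-5,0],"rotation": [0,0,0]},{"claw": 20,"travel": [0,-5,0],"rotation": [0,0,0]},{"claw": 20,"travel": [0,-4,0],"rotation": [0,0,0]},{"claw": 20,"travel": [0,-3,0],"rotation": [0,0,0]},{"claw": 20,"travel": [0,-2,0],"rotation": [0,0,0]},{"claw": 20,"travel": [0,-1,0],"rotation": [0,0,0]},{"claw": 20,"travel": [0,0,0],"rotation": [0,0,0]},{"claw": 20,"travel": [0,0,0],"rotation": [0,0,0]},{"claw": 20,"travel": [0,0,0],"rotation": [0,0,0]}]}}

```text
time: 6.08
ee_pos: [0.5051, -0.0081, 0.0831]
tool_rot: [[0.99, 0.138, 0.0], [0.138, -0.99, 0.0], [0.0, -0.0, -1.0]]
ft_force: [6.1, 0.2, -12.0]
width: 0.0275
```

It moved 49.9 mm. Next, lower the pin.

Emit:
{"op": "drive_tool", "data": {"plan": [{"claw": 20,"travel": [0,0,3],"rotation": [0,0,0]},{"claw": 20,"travel": [0,0,3],"rotation": [0,0,0]},{"claw": 20,"travel": [0,0,3],"rotation": [0,0,0]},{"claw": 20,"travel": [0,0,3],"rotation": [0,0,0]},{"claw": 20,"travel": [0,0,3],"rotation": [0,0,0]},{"claw": 20,"travel": [0,0,3],"rotation": [0,0,0]},{"claw": 20,"travel": [0,0,0],"rotation": [0,0,0]},{"claw": 20,"travel": [0,0,0],"rotation": [0,0,0]},{"claw": 20,"travel": [0,0,0],"rotation": [0,0,0]},{"claw": 20,"travel": [0,0,0],"rotation": [0,0,0]}]}}

```text
time: 6.92
ee_pos: [0.5051, -0.0081, 0.0657]
tool_rot: [[0.99, 0.138, 0.001], [0.138, -0.99, -0.0], [0.001, 0.0, -1.0]]
ft_force: [1.8, 0.9, 0.8]
width: 0.0272
```

```bash
python3 w.py w4 | head -1
python3 - <<'E'
from station import eyes
import cv2
a=eyes.get_image("scene")["img"][170:300,160:350,::-1]; cv2.imwrite("pics/s4.png",cv2.resize(a,None,fx=4,fy=4,interpolation=cv2.INTER_CUBIC))
E
```

```text
6.9167 [ 0.50509882 -0.00810966  0.06566275] [[ 9.90400342e-01  1.38227660e-01  5.25439700e-04]
```

View pics/w4.png

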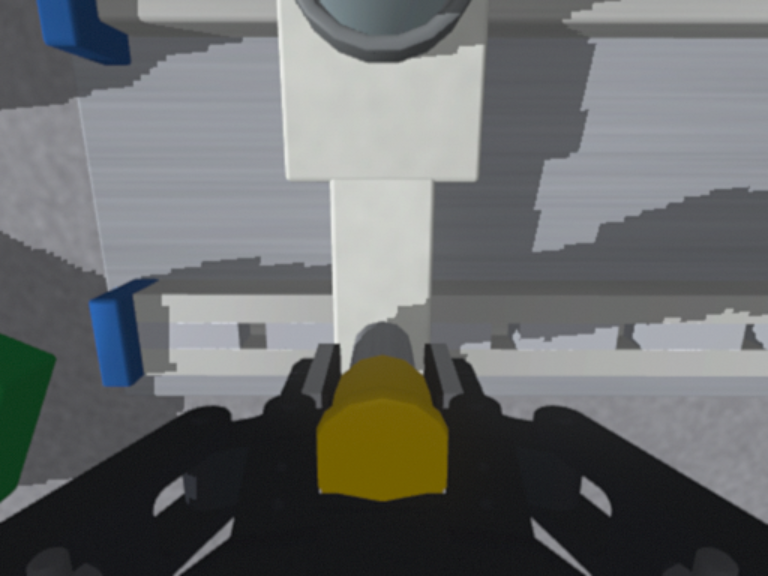

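View pics/s4.png

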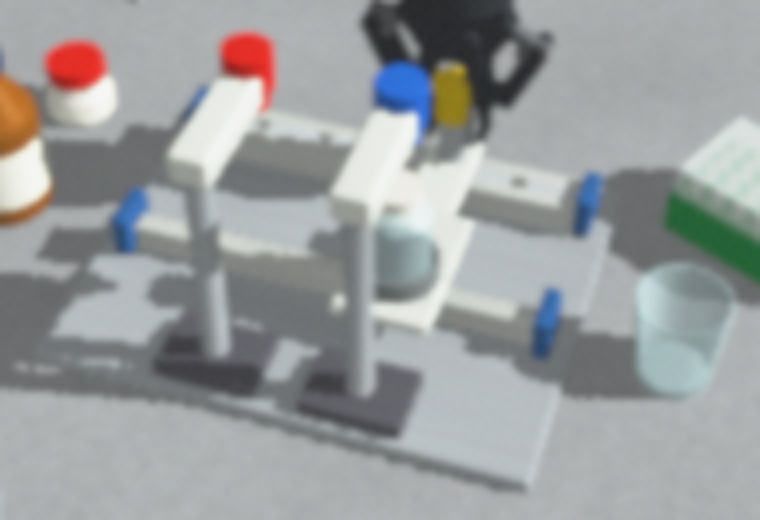

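The wrist view shows the carriage one hole to +y, with one hole left of it and three to its right. The scene view shows the bottle upright beneath the blue head. Height is back to 65.7 mm, against 65.6 mm at the start. A 2 mm push down will confirm the pin is seated.

Emit:
{"op": "drive_tool", "data": {"plan": [{"claw": 20,"travel": [0,0,1],"rotation": [0,0,0]},{"claw": 20,"travel": [0,0,1],"rotation": [0,0,0]},{"claw": 20,"travel": [0,0,0],"rotation": [0,0,0]},{"claw": 20,"travel": [0,0,0],"rotation": [0,0,0]},{"claw": 20,"travel": [0,0,0],"rotation": [0,0,0]},{"claw": 20,"travel": [0,0,0],"rotation": [0,0,0]}]}}

```text
time: 7.52
ee_pos: [0.5051, -0.0081, 0.0653]
tool_rot: [[0.99, 0.138, 0.001], [0.138, -0.99, -0.001], [0.001, 0.001, -1.0]]
ft_force: [-6.8, 0.6, 22.8]
width: 0.027
```

The tool sank only 0.4 mm and met 22.8 N, so the pin is on its bottom stop. Handing in.

```bash
python3 -c "
from station import robot,order
s=robot.sense();print(s['time'],s['width'],s['ft_force'],abs(s['qvel']).max())
print(order.finish_job())"
```

```text
7.5167 0.027000279438450906 [-6.81848494  0.63543167 22.77062159] 0.0007136180087305715
the job is handed in; nothing more can be done
None
```

I moved the carriage one hole to +y, towards the blue outlet. The pin is home in that hole, the gripper still holds the knob, and the job is handed in at 7.5 s.

How it went:
- **Grip:** My first try at closing was off-centre, with one finger pressing about 22 N on the knob's flange. I opened, re-centred and gripped lower, under the flange.
- **Lift:** The knob rose 17.6 mm against about 12 N of spring force, so the pin was clear of the strip.
- **Slide:** The carriage moved 49.9 mm along the rail.
- **Pin home:** The knob came back to its starting height within 0.1 mm. A further 2 mm push down was blocked after 0.4 mm at about 23 N, so I take the pin to be on its stop. That push is still applied, as is the 70 N grip (opening 27 mm on the 28 mm knob).

The last pictures show the carriage one hole over, the bottle upright under the blue head and nothing visibly disturbed. I did not measure the distance from bottle to spout separately. I inferred it from the slide distance and the pin seating. No check failed at the end.

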